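# Master the gap gauges with the tightest setting blocks

### The arm

A 6-joint arm with a two-finger parallel gripper is mounted at the origin on a cart in front of the work surface, level with it; the furniture and walls round the work are solid. World frame = base frame: x ahead of the robot, y to its left, z up, the work surface at z = 0. Lengths are in mm, angles in rad, forces in N, time in s.
With the tool pointing down it reaches from about 350 to 875 mm from the base axis. Payload 4.2 kg.
Tool frame: the origin (TCP) lies on the mounting face of the last link; the fingertips stand 182 mm ahead of it and the grasp point (between the pads) lies pinch_z ahead of it (pinch_z is the distance from the TCP to the grasp point, in mm); z points along the fingers, y is the direction in which the jaws open and shut (so a half turn about z gives the same grasp; the last joint's range is limited). The gripper opens to 87 mm and grips with 3 to 60 N. Pads are 19 mm wide; open, the fingers measure 117 mm over their backs; the gripper's body (75 mm by 190 mm) begins 51 mm behind the grasp point.
Start: joints at [1.45, 0.385, 0.008, 0, -1.194, -0.259], TCP at [231.676, 580.453, 404.75] pointing down, gripper open.
Joint ranges: [-3.14, 3.14], [-1.21, 2.06], [-1.07, 1.41], [-3.16, 2.05], [-2.99, -0.16], [-3.1, 3.1]. Speed limits (rad/s): [2.79, 2.79, 3.14, 3.14, 3.14, 3.14].

### API

Orientations are given as a unit quaternion [w, x, y, z].
In Python, from rig import reach, movel, set_joints, let_go, gripper_close, dwell, inverse_kinematics, read_camera, calibration, IKError, job_done, read_time_s, read_q, read_dq, read_effort, read_tcp_pos, read_eef_rot, read_contact_force, read_wrist_torque, read_opening, pinch_z gives the robot as it stands. Calls block until the motion is done:
- reach(position, orientation): joint-space move of the TCP to a pose.
- movel(position, attitude=None, v=150): straight line of the TCP; attitude=None keeps the orientation; v is the mean speed in mm/s.
- set_joints(angles): joint-space move.
- let_go() and gripper_close(newtons=None): open the fingers fully, or close them until they stop; newtons is the grip in N (None keeps the last).
- dwell(seconds).
- inverse_kinematics(position, orientation): joint angles nearest the present ones, or None.
- read_camera(name): name is "scene" or "top" or "wrist"; returns the picture (384x512x3 uint8, blue, green, red); there is no depth.
- calibration(name): a dict with "fov_y" (degrees; the focal length in pixels is half the picture's height over the tangent of half this angle, whatever the lens; pixels are square), "cx", "cy" (the principal point, pixels), "origin" and "orientation" of the camera in the world. Camera axes: x right, y down, z forward; pixel columns grow to the right and rows downward; lengths in mm; the calibration is good to about 2 mm. A picture is of the moment at which its call begins: read the wrist's pose just before it. calibration takes no time and is no camera call; for the wrist camera it gives the pose at the moment of the call.
A pose or a line that the arm cannot do raises IKError and nothing moves.
- job_done(): hands the job in, once; it reports no verdict.
Readings, each from a call of its own:
- read_time_s(): time.
- read_q(): joint angles.
- read_dq(): joint speeds.
- read_effort(): joint torques, N m.
- read_tcp_pos(): TCP position.
- read_eef_rot(): TCP orientation.
- read_contact_force(): force on the tool from outside, world axes, zero at the start.
- read_wrist_torque(): the same for the moment, N m.
- read_opening(): opening from 0.0 (shut) to 1.0 (fully open).
Only numpy, scipy, OpenCV 4.12 (cv2) and the standard library are available. Lean on these libraries where they do the work, as an engineer would, in place of code of your own. Each camera call takes 0.05 s, during which the arm holds its last target.

### The job

Switch every gap gauge on the bench off at its toggle; only when all are off, find by trial the thickest steel setting block that goes into each gauge's gap and leave it there, flat on the slot's shoulders and about central in the jaws (one that drops between the shoulders is too thin). Then switch every gauge back on with its block in place, and put the blocks that were not needed in the blue tray. Leave the gauges standing where they are and the other things on the bench alone.

Things in the scene. Friction and masses are not known exactly. Their poses are not given: they have to be found in the camera images.
- gauge_a: Gap gauge standing free on the bench, 3 kg; may be absent. Dark base plate 80 (x) by 150 (y) by 6 mm, origin at the centre of its underside, z up. Steel jaws on its +y half; on its -y half a grey switch box 52 x 44 mm, top 30 mm above the bench, with a toggle lever. Nothing is higher than 75 mm. The gauges have different gaps, each 1.6 mm wider than one of the three thinner blocks; which is which is not told: try.
- gauge_a_seat (a point): Middle of gauge_a's slot at its two 2.5 mm shoulders, 20 mm above the bench; x along the slot, y across. Jaws 42 mm long in x, 38 mm high, 45 degree lead-ins in their top 6 mm; the slot is open at both ends. The right block rests on the shoulders, its centre 11 mm above this point; one too thick stops at least 10 mm higher, one too thin drops between them, 8 mm lower.
- gauge_a_toggle (a joint): Toggle lever of gauge_a: 0 = on (leans 0.55 rad to the gauge's +x, green mark), 1.1 = off (leans to -x, red mark). It holds at either end and falls over to the other once past the centre (0.55); 1 to 2 N at the knob throws it.
- gauge_a_pivot (a point): Pivot of gauge_a's toggle lever, 30 mm above the bench, fixed to the gauge; the lever swings in the gauge's x-z plane, is an 8 mm rod with a ball knob of 16 mm diameter centred 36 mm from the pivot.
- gauge_b: Gap gauge standing free on the bench, 3 kg; may be absent. Dark base plate 80 (x) by 150 (y) by 6 mm, origin at the centre of its underside, z up. Steel jaws on its +y half; on its -y half a grey switch box 52 x 44 mm, top 30 mm above the bench, with a toggle lever. Nothing is higher than 75 mm. The gauges have different gaps, each 1.6 mm wider than one of the three thinner blocks; which is which is not told: try.
- gauge_b_seat (a point): Middle of gauge_b's slot at its two 2.5 mm shoulders, 20 mm above the bench; x along the slot, y across. Jaws 42 mm long in x, 38 mm high, 45 degree lead-ins in their top 6 mm; the slot is open at both ends. The right block rests on the shoulders, its centre 11 mm above this point; one too thick stops at least 10 mm higher, one too thin drops between them, 8 mm lower.
- gauge_b_toggle (a joint): Toggle lever of gauge_b: 0 = on (leans 0.55 rad to the gauge's +x, green mark), 1.1 = off (leans to -x, red mark). It holds at either end and falls over to the other once past the centre (0.55); 1 to 2 N at the knob throws it.
- gauge_b_pivot (a point): Pivot of gauge_b's toggle lever, 30 mm above the bench, fixed to the gauge; the lever swings in the gauge's x-z plane, is an 8 mm rod with a ball knob of 16 mm diameter centred 36 mm from the pivot.
- gauge_c: Gap gauge standing free on the bench, 3 kg; may be absent. Dark base plate 80 (x) by 150 (y) by 6 mm, origin at the centre of its underside, z up. Steel jaws on its +y half; on its -y half a grey switch box 52 x 44 mm, top 30 mm above the bench, with a toggle lever. Nothing is higher than 75 mm. The gauges have different gaps, each 1.6 mm wider than one of the three thinner blocks; which is which is not told: try.
- gauge_c_seat (a point): Middle of gauge_c's slot at its two 2.5 mm shoulders, 20 mm above the bench; x along the slot, y across. Jaws 42 mm long in x, 38 mm high, 45 degree lead-ins in their top 6 mm; the slot is open at both ends. The right block rests on the shoulders, its centre 11 mm above this point; one too thick stops at least 10 mm higher, one too thin drops between them, 8 mm lower.
- gauge_c_toggle (a joint): Toggle lever of gauge_c: 0 = on (leans 0.55 rad to the gauge's +x, green mark), 1.1 = off (leans to -x, red mark). It holds at either end and falls over to the other once past the centre (0.55); 1 to 2 N at the knob throws it.
- gauge_c_pivot (a point): Pivot of gauge_c's toggle lever, 30 mm above the bench, fixed to the gauge; the lever swings in the gauge's x-z plane, is an 8 mm rod with a ball knob of 16 mm diameter centred 36 mm from the pivot.
- block_14_mid (a point): Centre of the steel setting block with a blue stripe across its top: 56 mm long (x), 14 mm thick (y), 22 mm high (z), 0.13 kg, standing on the bench at first. Held by its two ends it can be lowered into a gap, the fingers passing outside the jaws' ends.
- block_19_mid (a point): Centre of the steel setting block with a yellow stripe across its top: 56 mm long (x), 19 mm thick (y), 22 mm high (z), 0.13 kg, standing on the bench at first. Held by its two ends it can be lowered into a gap, the fingers passing outside the jaws' ends.
- block_24_mid (a point): Centre of the steel setting block with a white stripe across its top: 56 mm long (x), 24 mm thick (y), 22 mm high (z), 0.13 kg, standing on the bench at first. Held by its two ends it can be lowered into a gap, the fingers passing outside the jaws' ends.
- block_29_mid (a point): Centre of the steel setting block with a red stripe across its top: 56 mm long (x), 29 mm thick (y), 22 mm high (z), 0.13 kg, standing on the bench at first. Held by its two ends it can be lowered into a gap, the fingers passing outside the jaws' ends.
- tray: Blue tray fixed to the bench, 150 mm (x) by 190 mm (y), 18 mm high, walls and floor 4 mm; origin at the centre of its underside.
- dial_indicator: Bystander, to be left alone: dial indicator lying flat, 138x57x22 mm; origin at the centre of its underside.
- tape_roll: Bystander, to be left alone: roll of tape lying flat, 48x48x18 mm; origin at the centre of its underside.
- setting_ring_l: Bystander, to be left alone: black setting ring lying flat, 72x72x18 mm; origin at the centre of its underside.
- puck: Bystander, to be left alone: black pot magnet with a knob, 43x43x37 mm; origin at the centre of its underside.
Not all that is in view belongs to the job. What is shaped like the part that bears block_29_mid but brown is not meant.

How it is judged (in metres and radians):
On the way, in this order (a step that is already met when the one before it is completed fails the run):
1. every gauge is switched off (value of joint each of gauge_a_toggle, gauge_b_toggle, gauge_c_toggle above 0.95 rad), for 0.2 s.
2. with all gauges off, each has the thickest block that fits its gap, flat on the slot's shoulders (all of step 1 and ((x of block_14_mid in the frame of gauge_a_seat between -0.012 and 0.012 m and y of block_14_mid in the frame of gauge_a_seat between -0.0025 and 0.0025 m and z of block_14_mid in the frame of gauge_a_seat between 0.008 and 0.0145 m and angle between block_14_mid's own z axis and vertical below 0.08 rad and contact force between the fingers and block_14 below 0.3 N) or (x of block_19_mid in the frame of gauge_a_seat between -0.012 and 0.012 m and y of block_19_mid in the frame of gauge_a_seat between -0.0025 and 0.0025 m and z of block_19_mid in the frame of gauge_a_seat between 0.008 and 0.0145 m and angle between block_19_mid's own z axis and vertical below 0.08 rad and contact force between the fingers and block_19 below 0.3 N) or (x of block_24_mid in the frame of gauge_a_seat between -0.012 and 0.012 m and y of block_24_mid in the frame of gauge_a_seat between -0.0025 and 0.0025 m and z of block_24_mid in the frame of gauge_a_seat between 0.008 and 0.0145 m and angle between block_24_mid's own z axis and vertical below 0.08 rad and contact force between the fingers and block_24 below 0.3 N) or (x of block_29_mid in the frame of gauge_a_seat between -0.012 and 0.012 m and y of block_29_mid in the frame of gauge_a_seat between -0.0025 and 0.0025 m and z of block_29_mid in the frame of gauge_a_seat between 0.008 and 0.0145 m and angle between block_29_mid's own z axis and vertical below 0.08 rad and contact force between the fingers and block_29 below 0.3 N)) and ((x of block_14_mid in the frame of gauge_b_seat between -0.012 and 0.012 m and y of block_14_mid in the frame of gauge_b_seat between -0.0025 and 0.0025 m and z of block_14_mid in the frame of gauge_b_seat between 0.008 and 0.0145 m and angle between block_14_mid's own z axis and vertical below 0.08 rad and contact force between the fingers and block_14 below 0.3 N) or (x of block_19_mid in the frame of gauge_b_seat between -0.012 and 0.012 m and y of block_19_mid in the frame of gauge_b_seat between -0.0025 and 0.0025 m and z of block_19_mid in the frame of gauge_b_seat between 0.008 and 0.0145 m and angle between block_19_mid's own z axis and vertical below 0.08 rad and contact force between the fingers and block_19 below 0.3 N) or (x of block_24_mid in the frame of gauge_b_seat between -0.012 and 0.012 m and y of block_24_mid in the frame of gauge_b_seat between -0.0025 and 0.0025 m and z of block_24_mid in the frame of gauge_b_seat between 0.008 and 0.0145 m and angle between block_24_mid's own z axis and vertical below 0.08 rad and contact force between the fingers and block_24 below 0.3 N) or (x of block_29_mid in the frame of gauge_b_seat between -0.012 and 0.012 m and y of block_29_mid in the frame of gauge_b_seat between -0.0025 and 0.0025 m and z of block_29_mid in the frame of gauge_b_seat between 0.008 and 0.0145 m and angle between block_29_mid's own z axis and vertical below 0.08 rad and contact force between the fingers and block_29 below 0.3 N)) and ((x of block_14_mid in the frame of gauge_c_seat between -0.012 and 0.012 m and y of block_14_mid in the frame of gauge_c_seat between -0.0025 and 0.0025 m and z of block_14_mid in the frame of gauge_c_seat between 0.008 and 0.0145 m and angle between block_14_mid's own z axis and vertical below 0.08 rad and contact force between the fingers and block_14 below 0.3 N) or (x of block_19_mid in the frame of gauge_c_seat between -0.012 and 0.012 m and y of block_19_mid in the frame of gauge_c_seat between -0.0025 and 0.0025 m and z of block_19_mid in the frame of gauge_c_seat between 0.008 and 0.0145 m and angle between block_19_mid's own z axis and vertical below 0.08 rad and contact force between the fingers and block_19 below 0.3 N) or (x of block_24_mid in the frame of gauge_c_seat between -0.012 and 0.012 m and y of block_24_mid in the frame of gauge_c_seat between -0.0025 and 0.0025 m and z of block_24_mid in the frame of gauge_c_seat between 0.008 and 0.0145 m and angle between block_24_mid's own z axis and vertical below 0.08 rad and contact force between the fingers and block_24 below 0.3 N) or (x of block_29_mid in the frame of gauge_c_seat between -0.012 and 0.012 m and y of block_29_mid in the frame of gauge_c_seat between -0.0025 and 0.0025 m and z of block_29_mid in the frame of gauge_c_seat between 0.008 and 0.0145 m and angle between block_29_mid's own z axis and vertical below 0.08 rad and contact force between the fingers and block_29 below 0.3 N))), for 0.2 s.
3. every gauge is switched on again with its block in place (((x of block_14_mid in the frame of gauge_a_seat between -0.012 and 0.012 m and y of block_14_mid in the frame of gauge_a_seat between -0.0025 and 0.0025 m and z of block_14_mid in the frame of gauge_a_seat between 0.008 and 0.0145 m and angle between block_14_mid's own z axis and vertical below 0.08 rad and contact force between the fingers and block_14 below 0.3 N) or (x of block_19_mid in the frame of gauge_a_seat between -0.012 and 0.012 m and y of block_19_mid in the frame of gauge_a_seat between -0.0025 and 0.0025 m and z of block_19_mid in the frame of gauge_a_seat between 0.008 and 0.0145 m and angle between block_19_mid's own z axis and vertical below 0.08 rad and contact force between the fingers and block_19 below 0.3 N) or (x of block_24_mid in the frame of gauge_a_seat between -0.012 and 0.012 m and y of block_24_mid in the frame of gauge_a_seat between -0.0025 and 0.0025 m and z of block_24_mid in the frame of gauge_a_seat between 0.008 and 0.0145 m and angle between block_24_mid's own z axis and vertical below 0.08 rad and contact force between the fingers and block_24 below 0.3 N) or (x of block_29_mid in the frame of gauge_a_seat between -0.012 and 0.012 m and y of block_29_mid in the frame of gauge_a_seat between -0.0025 and 0.0025 m and z of block_29_mid in the frame of gauge_a_seat between 0.008 and 0.0145 m and angle between block_29_mid's own z axis and vertical below 0.08 rad and contact force between the fingers and block_29 below 0.3 N)) and ((x of block_14_mid in the frame of gauge_b_seat between -0.012 and 0.012 m and y of block_14_mid in the frame of gauge_b_seat between -0.0025 and 0.0025 m and z of block_14_mid in the frame of gauge_b_seat between 0.008 and 0.0145 m and angle between block_14_mid's own z axis and vertical below 0.08 rad and contact force between the fingers and block_14 below 0.3 N) or (x of block_19_mid in the frame of gauge_b_seat between -0.012 and 0.012 m and y of block_19_mid in the frame of gauge_b_seat between -0.0025 and 0.0025 m and z of block_19_mid in the frame of gauge_b_seat between 0.008 and 0.0145 m and angle between block_19_mid's own z axis and vertical below 0.08 rad and contact force between the fingers and block_19 below 0.3 N) or (x of block_24_mid in the frame of gauge_b_seat between -0.012 and 0.012 m and y of block_24_mid in the frame of gauge_b_seat between -0.0025 and 0.0025 m and z of block_24_mid in the frame of gauge_b_seat between 0.008 and 0.0145 m and angle between block_24_mid's own z axis and vertical below 0.08 rad and contact force between the fingers and block_24 below 0.3 N) or (x of block_29_mid in the frame of gauge_b_seat between -0.012 and 0.012 m and y of block_29_mid in the frame of gauge_b_seat between -0.0025 and 0.0025 m and z of block_29_mid in the frame of gauge_b_seat between 0.008 and 0.0145 m and angle between block_29_mid's own z axis and vertical below 0.08 rad and contact force between the fingers and block_29 below 0.3 N)) and ((x of block_14_mid in the frame of gauge_c_seat between -0.012 and 0.012 m and y of block_14_mid in the frame of gauge_c_seat between -0.0025 and 0.0025 m and z of block_14_mid in the frame of gauge_c_seat between 0.008 and 0.0145 m and angle between block_14_mid's own z axis and vertical below 0.08 rad and contact force between the fingers and block_14 below 0.3 N) or (x of block_19_mid in the frame of gauge_c_seat between -0.012 and 0.012 m and y of block_19_mid in the frame of gauge_c_seat between -0.0025 and 0.0025 m and z of block_19_mid in the frame of gauge_c_seat between 0.008 and 0.0145 m and angle between block_19_mid's own z axis and vertical below 0.08 rad and contact force between the fingers and block_19 below 0.3 N) or (x of block_24_mid in the frame of gauge_c_seat between -0.012 and 0.012 m and y of block_24_mid in the frame of gauge_c_seat between -0.0025 and 0.0025 m and z of block_24_mid in the frame of gauge_c_seat between 0.008 and 0.0145 m and angle between block_24_mid's own z axis and vertical below 0.08 rad and contact force between the fingers and block_24 below 0.3 N) or (x of block_29_mid in the frame of gauge_c_seat between -0.012 and 0.012 m and y of block_29_mid in the frame of gauge_c_seat between -0.0025 and 0.0025 m and z of block_29_mid in the frame of gauge_c_seat between 0.008 and 0.0145 m and angle between block_29_mid's own z axis and vertical below 0.08 rad and contact force between the fingers and block_29 below 0.3 N)) and value of joint each of gauge_a_toggle, gauge_b_toggle, gauge_c_toggle below 0.15 rad), for 0.2 s.
At the end, for the whole second after the job is handed in: Each gauge present holds its thickest fitting block, let go, on the shoulders (within 3 mm, 0.08 rad), within 12 mm of central; toggles below 0.15 rad; every other block in the tray; blocks at rest. A block on the shoulders has its centre 28.5 to 32.5 mm above the bench (all of step 3 and ((x of block_14_mid in the frame of tray between -0.068 and 0.068 m and y of block_14_mid in the frame of tray between -0.088 and 0.088 m and z of block_14_mid in the frame of tray below 0.022 m) or (height (world z) of block_14_mid between 0.0285 and 0.0325 m and angle between block_14_mid's own z axis and vertical below 0.08 rad)) and ((x of block_19_mid in the frame of tray between -0.068 and 0.068 m and y of block_19_mid in the frame of tray between -0.088 and 0.088 m and z of block_19_mid in the frame of tray below 0.022 m) or (height (world z) of block_19_mid between 0.0285 and 0.0325 m and angle between block_19_mid's own z axis and vertical below 0.08 rad)) and ((x of block_24_mid in the frame of tray between -0.068 and 0.068 m and y of block_24_mid in the frame of tray between -0.088 and 0.088 m and z of block_24_mid in the frame of tray below 0.022 m) or (height (world z) of block_24_mid between 0.0285 and 0.0325 m and angle between block_24_mid's own z axis and vertical below 0.08 rad)) and ((x of block_29_mid in the frame of tray between -0.068 and 0.068 m and y of block_29_mid in the frame of tray between -0.088 and 0.088 m and z of block_29_mid in the frame of tray below 0.022 m) or (height (world z) of block_29_mid between 0.0285 and 0.0325 m and angle between block_29_mid's own z axis and vertical below 0.08 rad)) and linear speed of each of block_14, block_19, block_24, block_29 below 0.02 m/s); the robot touches nothing.
It fails at once if a bystander (dial indicator, tape, setting ring, magnet) is moved more than 3 cm (distance of any of dial_indicator, tape_roll, setting_ring_l, puck from where it was at the start of the episode above 0.03 m).
It fails at once if a gauge is pushed more than 3 cm along the bench (distance of any of gauge_a, gauge_b, gauge_c from where it was at the start of the episode above 0.03 m).
Of gauge_a, gauge_b, gauge_c only 1 to 2 are there at a start; the rules pass over those that are not, and their reading is None.
At some moment in a run one of block_29 may be knocked a few centimetres aside while the robot is not near it.
It also fails if it takes over 210 s, if anything falls off the work surface, if the arm or the gripper's body presses on something with over 40 N, if the wrist force passes 120 N, or if a joint passes its speed limit or range.

## Working session

There is one attempt and no reset: what is moved stays moved. The work goes in short steps, each a Python script; the robot and the scene stay as the last script left them, time stands still between calls to the robot, and variables do not carry over. Pictures are saved under pics/ and viewed, and the job is handed in when it is done.

```bash
ls; mkdir -p pics; python3 - <<'E'
from rig import *
import cv2
for n in("scene","top","wrist"):
    c=calibration(n); print(n,c)
    cv2.imwrite(f"pics/{n}0.png",read_camera(n))
print(read_time_s(),pinch_z,read_eef_rot(),read_opening())
E
```

```text
pics
scene {'fov_y': 44.32988963573478, 'cx': 264.5968905807817, 'cy': 189.22369037693076, 'origin': array([-152.38860684, 1177.7501033 ,  642.19499985]), 'orientation': array([ 0.14915341, -0.22891626,  0.80247446, -0.53045768])}
top {'fov_y': 43.01680741206025, 'cx': 255.6807367582511, 'cy': 196.57068494580074, 'origin': array([ 260.44905012,   53.5748427 , 1472.12969994]), 'orientation': array([ 0.06825173, -0.66758214,  0.73736524, -0.07725472])}
wrist {'fov_y': 68.70845379362909, 'cx': 254.87801965894798, 'cy': 193.69189553182585, 'origin': array([295.804062  , 553.25963758, 384.33672317]), 'orientation': array([-0.07341856, -0.55611547,  0.82096285,  0.10660816])}
0.15 163.5 [ 8.46810582e-04  9.82011914e-01 -1.88817036e-01 -9.97595501e-05] 0.9971302809988917
```

View pics/scene0.png

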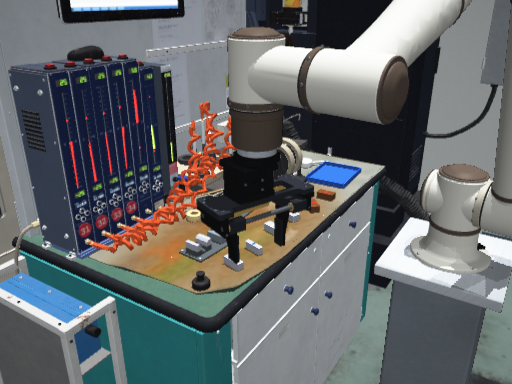

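View pics/top0.png

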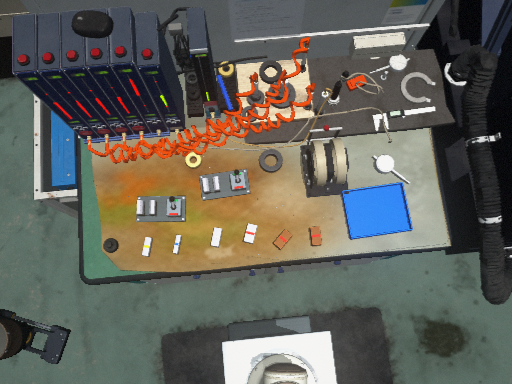

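View pics/wrist0.png

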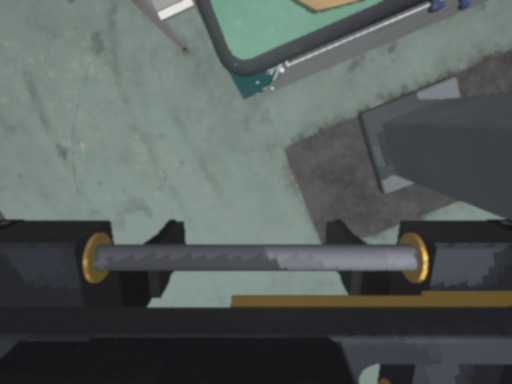

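The top view shows two gauges at about (160,208) and (225,184). There are four striped blocks at (147,246), (178,244), (216,237) and (250,233), two brown decoys at (283,239) and (316,236), and the tray at (377,211). I'll zoom in and project these to positions.

```bash
cat > h.py <<'E'
from rig import *
import numpy as np, cv2
from scipy.spatial.transform import Rotation as R
def rot(q): return R.from_quat([q[1],q[2],q[3],q[0]])
def ray(c,u,v):
    f=192/np.tan(np.radians(c['fov_y']/2))
    d=np.array([(u-c['cx'])/f,(v-c['cy'])/f,1.])
    return np.array(c['origin']),rot(c['orientation']).apply(d)
def onz(c,u,v,z):
    o,d=ray(c,u,v); return o+d*(z-o[2])/d[2]
def proj(c,p):
    f=192/np.tan(np.radians(c['fov_y']/2))
    x=rot(c['orientation']).inv().apply(np.array(p)-c['origin'])
    return f*x[0]/x[2]+c['cx'],f*x[1]/x[2]+c['cy']
def down(yaw):
    # tool z down; tool y (jaw direction) at world angle yaw
    y=np.array([np.cos(yaw),np.sin(yaw),0]);z=np.array([0,0,-1.]);x=np.cross(y,z)
    q=R.from_matrix(np.c_[x,y,z]).as_quat(); return np.array([q[3],q[0],q[1],q[2]])
E
python3 - <<'E'
from h import *
c=calibration("top"); im=cv2.imread("pics/top0.png")
cv2.imwrite("pics/top0z.png",cv2.resize(im[160:265,95:345],None,fx=3.2,fy=3.2,interpolation=cv2.INTER_CUBIC))
for n,(u,v),z in [("gA",(160,208),30),("gB",(225,184),30),("y",(147,246),22),("b",(178,244),22),("w",(216,237),22),("r",(250,233),22),("tray",(377,211),10),("puck",(110,245),20),("ring",(270,160),10)]:
    print(n,onz(c,u,v,z).round(0))
E
```

```text
gA [554. 310.  30.]
gB [609. 109.  30.]
y [445. 357.  22.]
b [442. 264.  22.]
w [451. 150.  22.]
r [453.  48.  22.]
tray [ 484. -344.   10.]
puck [459. 467.  20.]
ring [676. -36.  10.]
```

View pics/top0z.png

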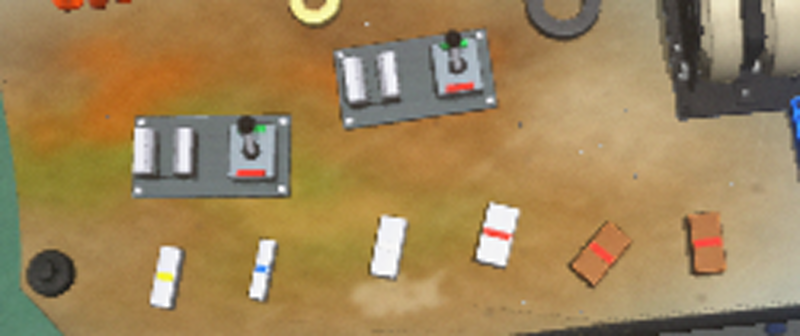

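```bash
python3 - <<'E'
from h import *
c=calibration("wrist"); Rt=rot(read_eef_rot()); p=read_tcp_pos()
print(Rt.as_matrix().round(3)); print("cam off in tool",Rt.inv().apply(c['origin']-p), "axes\n",(Rt.inv()*rot(c['orientation'])).as_matrix().round(3))
for P in [(554,310),(609,109),(445,357),(453,48),(484,-344)]:
  for y in (0,np.pi):
    for z in (204,450,350):
      q=inverse_kinematics([P[0],P[1],z],down(y)); print(P,round(y),z,None if q is None else np.round(q,2))
E
```

```text
[[ 0.929 -0.371 -0.001]
 [-0.371 -0.929 -0.002]
 [ 0.     0.002 -1.   ]]
cam off in tool [69.64312822  1.27646726 19.42078969] axes
 [[ 0.    -0.966 -0.257]
 [ 1.     0.     0.   ]
 [ 0.    -0.257  0.966]]
(554, 310) 0 204 [ 0.76  0.6  -0.19  0.   -0.78  2.38]
(554, 310) 0 450 [ 0.76  0.38  0.11  0.   -1.3   2.38]
(554, 310) 0 350 [ 0.76  0.44 -0.04  0.   -1.08  2.38]
(554, 310) 3 204 [ 0.76  0.6  -0.19  0.   -0.78 -0.76]
(554, 310) 3 450 [ 0.76  0.38  0.11  0.   -1.3  -0.76]
(554, 310) 3 350 [ 0.76  0.44 -0.04  0.   -1.08 -0.76]
(609, 109) 0 204 [ 0.44  0.58 -0.24  0.   -0.76  2.7 ]
(609, 109) 0 450 [ 0.44  0.35  0.07  0.   -1.29  2.7 ]
(609, 109) 0 350 [ 0.44  0.42 -0.09  0.   -1.07  2.7 ]
(609, 109) 3 204 [ 0.44  0.58 -0.24  0.   -0.76 -0.44]
(609, 109) 3 450 [ 0.44  0.35  0.07  0.   -1.29 -0.44]
(609, 109) 3 350 [ 0.44  0.42 -0.09  0.   -1.07 -0.44]
(445, 357) 0 204 [ 0.96  0.51 -0.36  0.   -0.69  2.18]
(445, 357) 0 450 [ 0.96  0.26 -0.05  0.   -1.25  2.18]
(445, 357) 0 350 [ 0.96  0.34 -0.21  0.   -1.02  2.18]
(445, 357) 3 204 [ 0.96  0.51 -0.36  0.   -0.69 -0.96]
(445, 357) 3 450 [ 0.96  0.26 -0.05  0.   -1.25 -0.96]
(445, 357) 3 350 [ 0.96  0.34 -0.21  0.   -1.02 -0.96]
(453, 48) 0 204 [ 0.46  0.37 -0.65  0.   -0.55  2.68]
(453, 48) 0 450 [ 0.46  0.06 -0.31  0.   -1.21  2.68]
(453, 48) 0 350 [ 0.46  0.15 -0.47  0.   -0.95  2.68]
(453, 48) 3 204 [ 0.46  0.37 -0.65  0.   -0.55 -0.46]
(453, 48) 3 450 [ 0.46  0.06 -0.31  0.   -1.21 -0.46]
(453, 48) 3 350 [ 0.46  0.15 -0.47  0.   -0.95 -0.46]
(484, -344) 0 204 [-0.35  0.54 -0.3   0.   -0.72 -2.8 ]
(484, -344) 0 450 [-0.35  0.3   0.    0.   -1.27 -2.8 ]
(484, -344) 0 350 [-0.35  0.38 -0.15  0.   -1.04 -2.8 ]
(484, -344) 3 204 [-0.35  0.54 -0.3   0.   -0.72  0.35]
(484, -344) 3 450 [-0.35  0.3   0.    0.   -1.27  0.35]
(484, -344) 3 350 [-0.35  0.38 -0.15  0.   -1.04  0.35]
```

```bash
python3 - <<'E'
from h import *
import pickle
D={}
q=down(np.pi)
for n,(x,y) in {"A":(530,310),"B":(590,109),"K":(480,85)}.items():
    reach([x,y+70,300],q); dwell(.3)
    c=calibration("wrist"); im=read_camera("wrist"); D[n]=c
    cv2.imwrite(f"pics/w{n}.png",im)
pickle.dump(D,open("views.pkl","wb")); print(read_time_s())
E
```

```text
3.975
```

View pics/wA.png

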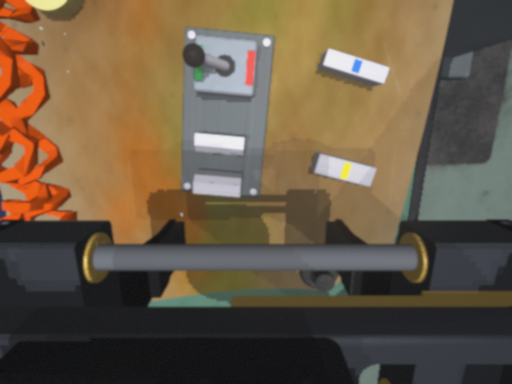

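View pics/wB.png

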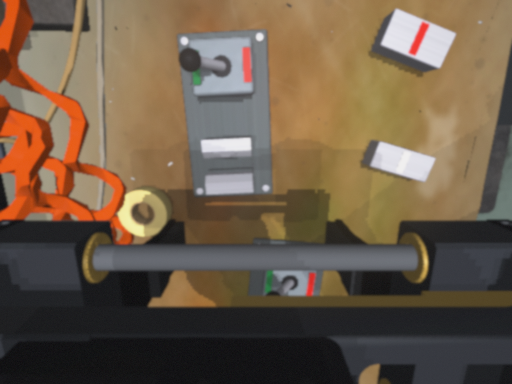

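View pics/wK.png

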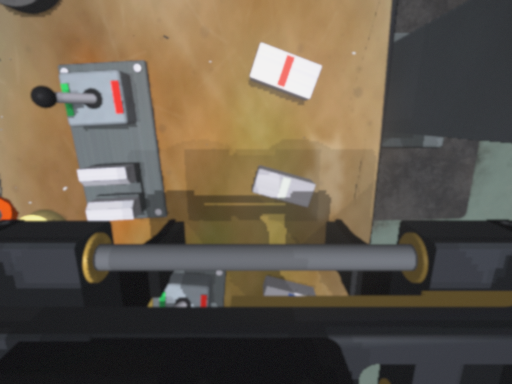

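```bash
python3 - <<'E'
from h import *
a=cv2.imread("pics/wA.png")[20:210,170:390]; b=cv2.imread("pics/wB.png")[20:210,170:290]
cv2.imwrite("pics/za.png",cv2.resize(cv2.imread("pics/wA.png")[20:205,175:285],None,fx=3.2,fy=3.2,interpolation=cv2.INTER_CUBIC))
cv2.imwrite("pics/zb.png",cv2.resize(cv2.imread("pics/wB.png")[20:205,175:285],None,fx=3.2,fy=3.2,interpolation=cv2.INTER_CUBIC))
E
```

```text
(no output)
```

View pics/za.png

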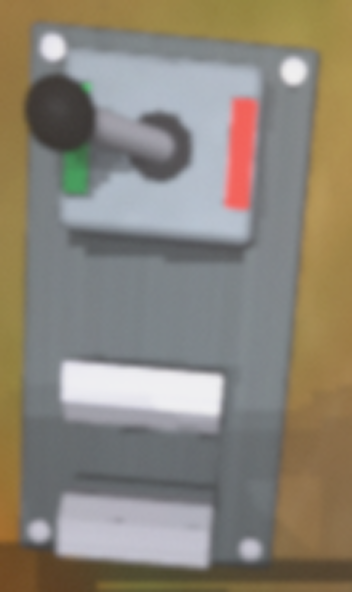

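View pics/zb.png

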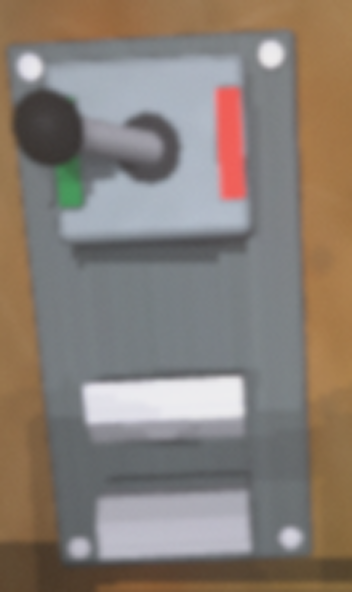

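```bash
python3 - <<'E'
from h import *
import pickle
D=pickle.load(open("views.pkl","rb"))
def P(n,u,v,z): return onz(D[n],u/3.2+175,v/3.2+20,z)
S={"A":[(52,47),(293,70),(250,549),(38,531)],"B":[(30,67),(271,54),(291,538),(79,547)]}
J={"A":dict(box=[(82,50),(262,68),(249,244),(62,227)],j1top=[(64,362),(225,373)],j1e=[(64,402),(222,412)],j1c=[(66,416),(218,430)],j2t=[(62,493),(213,505)],j2e=[(58,555),(210,567)],piv=(163,146)),
 "B":dict(box=[(46,67),(243,55),(251,233),(62,240)],j1top=[(83,383),(243,375)],j1e=[(87,424),(246,418)],j1c=[(92,440),(245,432)],j2t=[(98,497),(250,489)],j2e=[(98,558),(251,552)],piv=(149,146))}
for n in "AB":
    s=np.array([P(n,u,v,6.5) for u,v in S[n]])[:,:2]
    print(n,"screws",s.round(1).tolist(), "sides",[round(np.linalg.norm(s[i]-s[(i+1)%4]),1) for i in range(4)])
    c=s.mean(0); ex=((s[0]-s[1])+(s[3]-s[2])); ey=((s[3]-s[0])+(s[2]-s[1]))
    th=np.arctan2(ex[1],ex[0]); th2=np.arctan2(-ey[0],ey[1]); print("c",c.round(1),"yaw",th,th2)
    t=(th*70+th2*140)/210; M=np.array([[np.cos(t),np.sin(t)],[-np.sin(t),np.cos(t)]])
    for k,v in J[n].items():
        z={"box":30,"piv":32}.get(k,38); v=[v] if k=="piv" else v
        if k in("j1c",): z=32
        print(k,[ (M@(P(n,*p,z)[:2]-c)).round(1).tolist() for p in v])
E
```

```text
A screws [[584.9, 238.2], [518.7, 243.8], [530.5, 380.4], [597.0, 374.7]] sides [np.float64(66.5), np.float64(137.1), np.float64(66.7), np.float64(137.0)]
c [557.8 309.3] yaw -0.08517825478930999 -0.08762268490617765
box [[20.3, -62.8], [-25.1, -62.7], [-25.4, -20.5], [24.0, -20.3]]
j1top [[20.6, 13.9], [-22.0, 13.0]]
j1e [[20.3, 24.4], [-22.0, 23.3]]
j1c [[20.8, 28.8], [-21.1, 28.9]]
j2t [[20.0, 49.1], [-21.5, 48.8]]
j2e [[20.5, 66.9], [-22.1, 66.6]]
piv [[-1.5, -42.0]]
B screws [[651.4, 42.7], [585.0, 39.4], [577.9, 176.2], [644.5, 179.2]] sides [np.float64(66.5), np.float64(137.0), np.float64(66.7), np.float64(136.6)]
c [614.7 109.4] yaw 0.0481367520812946 0.051352886382286994
box [[24.2, -62.2], [-25.5, -62.6], [-25.4, -20.3], [24.5, -21.0]]
j1top [[21.0, 15.8], [-21.5, 15.8]]
j1e [[21.0, 26.7], [-21.7, 27.1]]
j1c [[21.2, 31.8], [-21.2, 31.6]]
j2t [[19.9, 46.7], [-21.8, 46.5]]
j2e [[21.5, 64.0], [-21.2, 64.3]]
piv [[-0.4, -42.3]]
```

```bash
cat > blk.py <<'E'
from h import *
def block(im,c,roi,thr=None):
    # roi x0,y0,x1,y1 ; returns centre xy and long axis yaw of block top at z=22
    x0,y0,x1,y1=roi; s=im[y0:y1,x0:x1]
    s=cv2.resize(s,None,fx=4,fy=4,interpolation=cv2.INTER_CUBIC)
    mn=s.min(2)
    t,m=(cv2.threshold(mn,0,255,cv2.THRESH_BINARY+cv2.THRESH_OTSU) if thr is None else cv2.threshold(mn,thr,255,0))
    m=cv2.morphologyEx(m,cv2.MORPH_CLOSE,np.ones((61,61)) )
    cs,_=cv2.findContours(m,0,2); k=max(cs,key=cv2.contourArea)
    pts=np.array([onz(c,(u+.5)/4-.5+x0,(v+.5)/4-.5+y0,22)[:2] for u,v in k[:,0]],np.float32)
    r=cv2.minAreaRect(pts*10)
    bx=cv2.boxPoints(r)/10; e=[bx[1]-bx[0],bx[2]-bx[1]]; e=max(e,key=np.linalg.norm)
    yaw=np.arctan2(e[1],e[0]); yaw=(yaw+np.pi/2)%np.pi-np.pi/2
    d=s.copy(); cv2.drawContours(d,[k],-1,(0,255,0),1)
    return np.array(r[0])/10, sorted(np.array(r[1])/10), yaw, t, d
E
python3 - <<'E'
from blk import *
import pickle
D=pickle.load(open("views.pkl","rb"))
ims=[]
for n,v,roi in [("blue","A",(312,38,398,95)),("yel","A",(305,143,388,195)),("white","B",(355,132,445,190)),("white","K",(243,160,327,214)),("red","B",(365,2,465,80)),("red","K",(240,36,330,108))]:
    r=block(cv2.imread(f"pics/w{v}.png"),D[v],roi); print(n,v,r[0].round(1),np.round(r[1],1),round(r[2],3),r[3]); ims.append(cv2.resize(r[4],(360,240)))
cv2.imwrite("pics/bk.png",np.vstack([np.hstack(ims[:2]),np.hstack(ims[2:4]),np.hstack(ims[4:])])[:, :])
E
```

```text
blue A [442.8 265.8] [14.2 56.5] -0.272 151.0
yel A [444.6 355.5] [19.5 56. ] -0.249 139.0
white B [452.5 147. ] [24.4 56.5] -0.273 153.0
white K [452.6 146.8] [24.4 56.4] -0.269 142.0
red B [454.1  41.7] [33.7 58.5] -0.334 147.0
red K [453.8  41.7] [34.3 58. ] -0.335 166.0
```

View pics/bk.png

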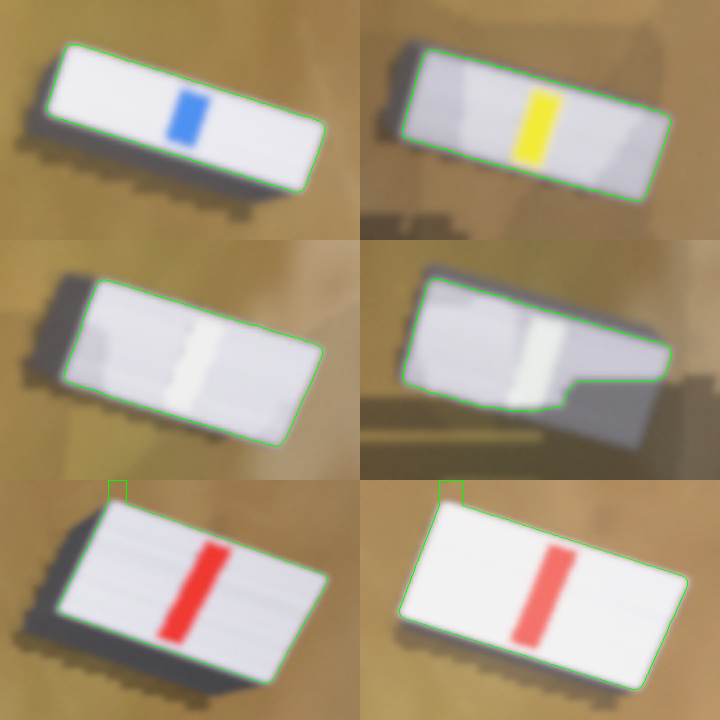

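Block sizes match within 0.5 mm. The gauge frames are A (557.8, 309.3, yaw −0.087) and B (614.7, 109.4, yaw +0.050). Gap estimates are about 20.6 for A and 15.6 for B, to be confirmed by trial. Next I'll switch both off.

```bash
cat >> h.py <<'E'
G={"A":(np.array([557.8,309.3]),-0.087),"B":(np.array([614.7,109.4]),0.050)}
def gp(n,x,y):
    c,t=G[n]; return c+np.array([np.cos(t)*x-np.sin(t)*y,np.sin(t)*x+np.cos(t)*y])
def throw(n,sgn):
    # sgn=+1: start on +x side, push to -x (off); -1: on
    q=down(np.pi+G[n][1]); Z=182+53
    s=gp(n,sgn*62,-42); e=gp(n,sgn*13,-42)
    reach([*s,320],q); movel([*s,Z],v=200)
    fmax=0
    for k in np.linspace(62,13,8)[1:]:
        movel([*gp(n,sgn*k,-42),Z],v=60); fmax=max(fmax,np.abs(read_contact_force()).max())
    movel([*s,Z],v=200); movel([*s,320],v=300)
    return fmax
E
python3 - <<'E'
from h import *
gripper_close(10); print(read_opening())
reach([600,200,330],down(np.pi))
print(throw("A",1)); print(throw("B",1))
reach([530,380,300],down(np.pi)); dwell(.2); a=read_camera("wrist"); 
reach([590,179,300],down(np.pi)); dwell(.2); b=read_camera("wrist"); print(read_time_s())
cv2.imwrite("pics/off.png",np.vstack([a[:220],b[:220]]))
E
```

```text
-0.0005357329719570102
1.836263070898422
1.029856840536308
16.4667
```

View pics/off.png

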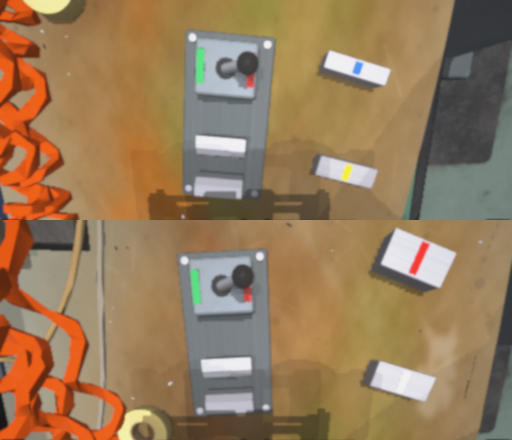

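Both levers now lie on the red side and the gauges haven't moved. Next I'll try the yellow block (19) in gauge A.

```bash
cat >> h.py <<'E'
def pick(x,y,yaw,N=25):
    let_go(); q=down(np.pi+yaw)
    reach([x,y,300],q); movel([x,y,215],v=250); movel([x,y,185.5],v=100); dwell(.15)
    print("tcp",np.round(read_tcp_pos()-[x,y,185.5],2))
    gripper_close(N); print("open",read_opening()*87); movel([x,y,300],v=200)
def insert(n,dy=0,fstop=8,dx=0):
    x,y=gp(n,dx,40+dy); q=down(np.pi+G[n][1])
    reach([x,y,300],q); movel([x,y,228],v=200); dwell(.2)
    f0=read_contact_force()
    for z in np.arange(226,204.9,-1.5):
        movel([x,y,z],v=40); f=read_contact_force()-f0
        if f[2]>2: print(round(z,1),f.round(1), np.round(read_tcp_pos()[2],1))
        if f[2]>fstop: break
    return z
E
python3 - <<'E'
from h import *
pick(444.6,355.5,-.249); print(read_contact_force().round(2))
print(insert("A")); print(read_time_s(), read_opening()*87, read_tcp_pos())
E
```

```text
tcp [0.27 0.37 1.12]
open 55.661622405965005
[-0.18  0.78 -1.76]
212.5 [-0.3  0.1  2.1] 212.3
205.0 [-1.   0.1  4. ] 205.5
205.0
26.3417 55.6235603230507 [561.41079767 349.23758374 205.53488951]
```

```bash
python3 - <<'E'
from h import *
let_go(); x,y=gp("A",0,40); movel([x,y,300],v=200)
reach([530,395,300],down(np.pi)); dwell(.4); c=calibration("wrist"); print(read_tcp_pos()); a=read_camera("wrist"); s=read_camera("scene"); print(read_time_s())
import pickle; pickle.dump(c,open("c1.pkl","wb"))
cv2.imwrite("pics/sA.png",a); cv2.imwrite("pics/sAz.png",cv2.resize(a[20:220,175:285],None,fx=3,fy=3,interpolation=cv2.INTER_CUBIC))
cv2.imwrite("pics/sAs.png",cv2.resize(s[200:300,130:330],None,fx=4,fy=4,interpolation=cv2.INTER_CUBIC))
E
```

```text
[530.37471335 394.42558823 299.86492447]
28.625
```

View pics/sAz.png

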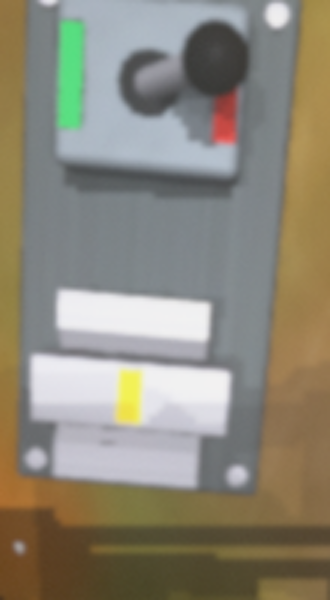

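View pics/sAs.png

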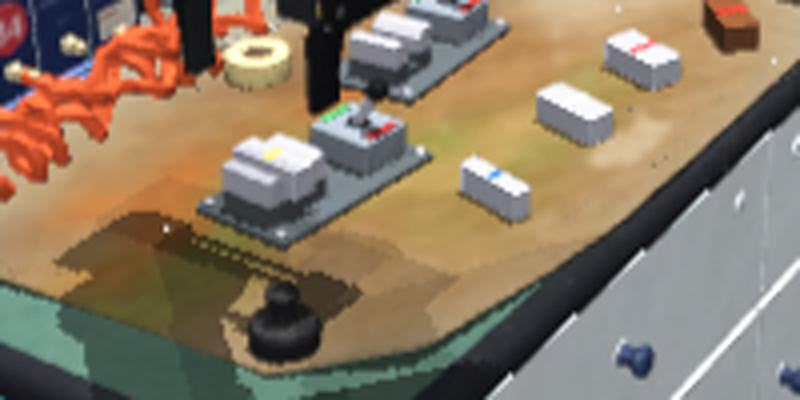

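```bash
python3 - <<'E'
from h import *
import pickle
c=pickle.load(open("c1.pkl","rb"))
g,t=G["A"]; M=np.array([[np.cos(t),np.sin(t)],[-np.sin(t),np.cos(t)]])
P=lambda u,v,z:(M@(onz(c,u/3+175,v/3+20,z)[:2]-g)).round(1)
for z in (34,42,52):
  print(z,[P(u,v,z) for u,v in [(31,354),(231,370),(226,436),(31,420)]], np.round(np.linalg.norm(P(31,354,z)-P(231,370,z)),1),np.round(np.linalg.norm(P(31,354,z)-P(31,420,z)),1))
print([P(u,v,6.5) for u,v in [(277,14),(237,476),(36,458)]],"exp +-33.3,68.5")
print([P(u,v,38) for u,v in [(58,290),(211,303),(208,333),(57,328)]])
E
```

```text
34 [array([28.9, 32.4]), array([-28.7,  32. ]), array([-28.8,  51.2]), array([28.5, 51.4])] 57.6 19.0
42 [array([27.1, 31.7]), array([-28.7,  31.3]), array([-28.8,  49.9]), array([26.6, 50.1])] 55.8 18.4
52 [array([24.7, 30.9]), array([-28.7,  30.5]), array([-28.9,  48.3]), array([24.3, 48.5])] 53.4 17.6
[array([-33.4, -68.5]), array([-33.5,  68.7]), array([33. , 68.3])] exp +-33.3,68.5
[array([20.9, 13.9]), array([-21.6,  13.8]), array([-21.4,  22. ]), array([20.9, 24.2])]
```

The block's top measures 55.8 mm long at z=42, so yellow is seated on A's shoulders, within 1 mm of centre. Next I'll try blue in gauge B.

```bash
python3 - <<'E'
from h import *
pick(442.8,265.8,-.272)
print(insert("B")); print(read_opening()*87, read_tcp_pos())
let_go(); x,y=gp("B",0,40); movel([x,y,300],v=200)
reach([590,194,300],down(np.pi)); dwell(.4); c=calibration("wrist"); a=read_camera("wrist"); t=read_camera("top"); print(read_time_s())
import pickle; pickle.dump(c,open("c2.pkl","wb"))
cv2.imwrite("pics/sB.png",a); cv2.imwrite("pics/sBz.png",cv2.resize(a[20:220,175:285],None,fx=3,fy=3,interpolation=cv2.INTER_CUBIC))
E
```

```text
tcp [0.35 0.37 1.12]
open 55.82104709936499
205.0 [-1.  -0.2  3.7] 205.5
205.0
55.77902354571087 [612.86027607 149.43320492 205.53932339]
39.5167
```

View pics/sBz.png

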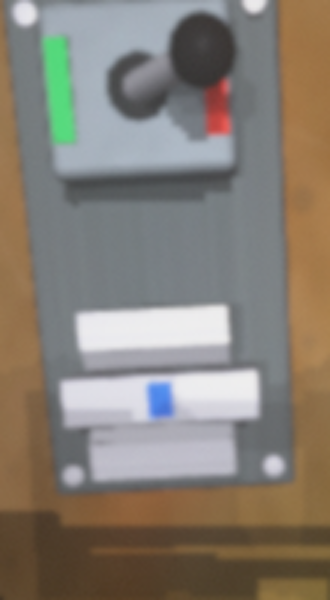

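View pics/sB.png

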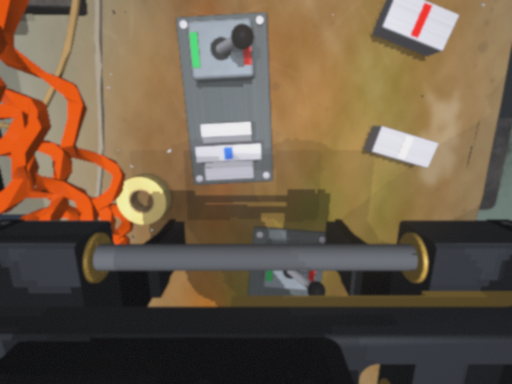

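Blue's apparent length matches yellow's (200 zoomed px), and it met the shoulders at the same height, so it's seated in B. Next I'll switch both gauges on, then check the toggles and the red block.

```bash
python3 - <<'E'
from h import *
import pickle
gripper_close(10)
print(throw("B",-1)); reach([*gp("A",-62,-42),330],down(np.pi-.087)); print(throw("A",-1))
let_go()
reach([530,395,300],down(np.pi)); dwell(.2); a=read_camera("wrist")
reach([590,194,300],down(np.pi)); dwell(.2); b=read_camera("wrist")
reach([480,155,300],down(np.pi)); dwell(.5); c=calibration("wrist"); k=read_camera("wrist")
pickle.dump(c,open("c3.pkl","wb"))
cv2.imwrite("pics/k3.png",k); cv2.imwrite("pics/on.png",np.vstack([a[:220],b[:220]])); cv2.imwrite("pics/top3.png",read_camera("top")); print(read_time_s())
E
```

```text
1.5191959389289853
1.1002724632150906
53.8917
```

View pics/on.png

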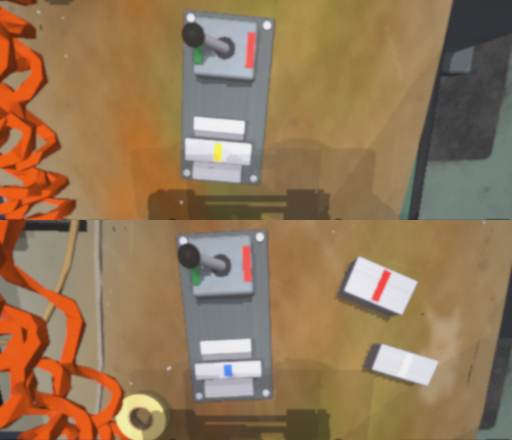

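View pics/k3.png

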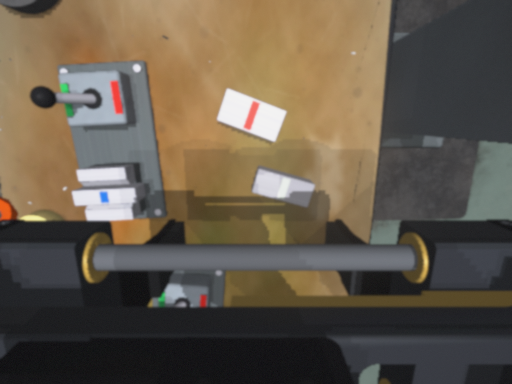

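View pics/top3.png

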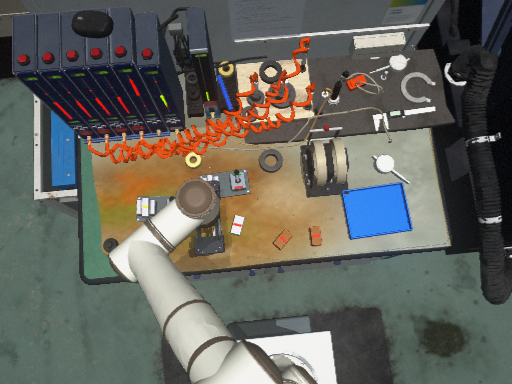

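Both levers are on (green side) and the blocks are still seated. The red block was knocked to pixel (252,115) in the wrist view. I'll re-measure it and locate the tray.

```bash
python3 - <<'E'
from blk import *
import pickle
c=pickle.load(open("c3.pkl","rb"))
r=block(cv2.imread("pics/k3.png"),c,(195,70,305,160)); print(r[0].round(1),np.round(r[1],1),r[2])
ct=calibration("top"); im=cv2.imread("pics/top0.png")
h=cv2.cvtColor(im[170:250,330:425],cv2.COLOR_BGR2HSV); m=cv2.inRange(h,(100,150,80),(125,255,255))
cs,_=cv2.findContours(m,0,2); k=max(cs,key=cv2.contourArea)
pts=np.array([onz(ct,u+330,v+170,18)[:2] for u,v in k[:,0]],np.float32); q=cv2.minAreaRect(pts); print(q, cv2.boxPoints(q))
E
```

```text
[482.7  80.6] [29.4 56.4] -0.3554666
((485.6807861328125, -341.15338134765625), (150.6140899658203, 189.20750427246094), 2.608562469482422) [[ 406.14615 -250.07506]
 [ 414.75742 -439.08652]
 [ 565.21545 -432.2317 ]
 [ 556.6041  -243.22025]]
```

```bash
cat >> h.py <<'E'
def to_tray(y,yaw0=0.045):
    p=np.array([485.7,-341.2])+np.array([-np.sin(yaw0),np.cos(yaw0)])*y
    q=down(np.pi+yaw0)
    reach([430,-60,380],down(np.pi)); reach([430,-200,380],down(np.pi))
    reach([*p,320],q); movel([*p,215],v=200); movel([*p,191.5],v=60); dwell(.2); print(read_contact_force().round(1))
    let_go(); movel([*p,320],v=250)
    reach([430,-200,380],down(np.pi))
E
python3 - <<'E'
from h import *
pick(452.5,146.9,-.271); to_tray(-42)
reach([430,-60,380],down(np.pi))
pick(482.7,80.6,-.355); to_tray(42)
print(read_time_s())
E
cat > fin.py <<'E'
from h import *
import pickle
reach([485,-271,340],down(np.pi)); dwell(.3); a=read_camera("wrist")
reach([430,-200,380],down(np.pi)); reach([430,-60,380],down(np.pi)); cv2.imwrite("pics/top5.png",cv2.resize(read_camera("top")[150:265,80:430],None,fx=2.2,fy=2.2))
reach([530,395,300],down(np.pi)); dwell(.4); ca=calibration("wrist"); A=read_camera("wrist")
reach([590,194,300],down(np.pi)); dwell(.4); cb=calibration("wrist"); B=read_camera("wrist")
reach([480,155,360],down(np.pi))
pickle.dump((ca,cb),open("c5.pkl","wb"))
cv2.imwrite("pics/tray5.png",a); cv2.imwrite("pics/g5.png",np.vstack([A[:220],B[:220]])); cv2.imwrite("pics/A5.png",A); cv2.imwrite("pics/B5.png",B); print(read_time_s())
E
python3 fin.py
```

```text
tcp [0.39 0.3  1.1 ]
open 56.038623521507404
[-0.2  0.2 -2. ]
tcp [0.42 0.2  1.15]
open 56.12903274155223
[-0.9 -0.1 -2.2]
72.3833
78.4083
```

View pics/tray5.png

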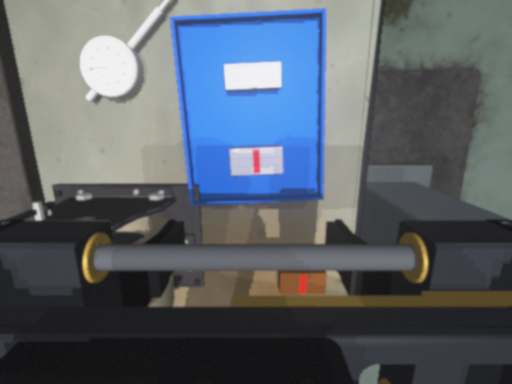

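View pics/g5.png

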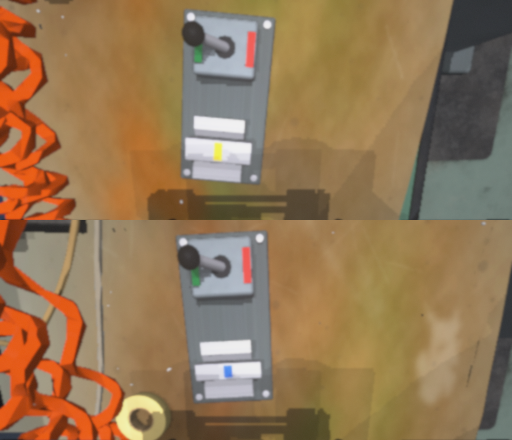

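View pics/top5.png

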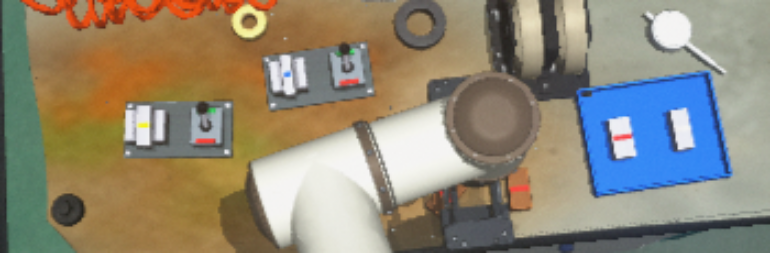

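```bash
python3 - <<'E'
from h import *
import pickle
c=pickle.load(open("c2.pkl","rb")); g,t=G["B"]; M=np.array([[np.cos(t),np.sin(t)],[-np.sin(t),np.cos(t)]])
for z in (34,42,52):
  p=np.array([M@(onz(c,u/3+175,v/3+20,z)[:2]-g) for u,v in [(60,380),(260,370),(260,417),(65,427)]]); print(z,p.mean(0).round(1),np.linalg.norm(p[0]-p[1]).round(1),np.linalg.norm(p[1]-p[2]).round(1))
job_done(); print(read_time_s())
E
```

```text
34 [-0.4 41.6] 58.0 13.6
42 [-1.2 40.7] 56.1 13.2
52 [-2.2 39.6] 53.7 12.6
the job is handed in; nothing more can be done
the job is handed in; nothing more can be done
```

The job is finished and handed in at about 78 s of the 210 s limit; no check failed, but it reports no verdict.

- **Gauges present:** Two were on the bench; I can't tell which of a, b or c they are. I switched both off before any block went in.
- **Blocks in the gauges:** The gauge on the robot's left (y ≈ 309 mm) holds the 19 mm yellow block. The nearer one (y ≈ 109 mm) holds the 14 mm blue block. I chose each from the gap measured in the camera images. The fit was confirmed on the first try, because each block met the shoulders at the expected height with about 4 N. I did not physically try the thicker blocks.
- **Seating:** Both block tops measure 42 mm above the bench (55.8 and 56.1 mm long against the true 56). Their centres are about 1 mm from the middle of the slot.
- **Toggles:** Both levers were switched back on with the blocks in place, and the final pictures show them on the green side.
- **Other blocks:** The 24 mm white and 29 mm red blocks stand in the blue tray. The red one had been knocked a few centimetres aside during the run, so I located it again before picking it up.
- **Left alone:** The gauges and bystanders show no movement in the final pictures, and the two brown look-alike blocks were not touched.

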